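# Space the crown holders on the loading rail with a gauge

### The job

Set the three crown holders on the furnace loading rail 20 mm apart with the bevelled gauge: take the gauge from its stand and, starting at the fixed end stop and working outward, push it fully down into each gap in turn, its flat face against the stop or the holder already set, so that its bevel drives the next holder out. Each holder drags more than the one before it, so bear the wedging force with the arm: a holder already set must not be pushed back. Leave the gauge standing fully down in the last gap and let go of it; touch the holders with nothing but the gauge, be gentle with it, and do not disturb the other things on the bench.

Things in the scene. Friction and masses are not known exactly. Their poses are not given: they have to be found in the camera images.
- rail: low metal loading rail lying on the bench, 360 mm long (its y, the row direction), 90 mm wide (its x), fixed. Origin: centre of its underside. Its flat running deck is 66 mm wide and its top lies at rail z = 20 mm. The end stop sits at its -y end; the holders follow towards +y
- stop: fixed steel end stop screwed on the rail: 70 mm (x) by 20 mm (y) by 48 mm high above the deck. Origin: on the deck, middle of its face towards the holders (that face is the plane y = 0 of this frame, the block lies at -y); axes as the rail. Unyielding
- stop_face (a point): the top edge of the stop's face towards the holders, middle of its width, 48 mm above the deck; axes as the rail
- holder1: first crown holder: aluminium block 66 mm (x) by 36 mm along the row (y), 48 mm high above the deck (top edges rounded 4 mm), three white crowns on top reaching 62 mm. Slides only along the rail's y, 4 N of drag either way, stays where left. Origin: on the deck, mid face nearer the stop (block at +y); axes as the rail. Starts 4 to 8 mm nearer the stop than where it belongs
- holder2: second crown holder, same as the first but gripped tighter by the rail: 8 N of drag; next along the row. It starts 4 to 8 mm nearer the stop than where it belongs (20 mm from the far face of a holder 1 that is itself in place)
- holder3: third crown holder, same as the first but tighter still: 12 N of drag; last in the row; it starts 4 to 8 mm nearer the stop than where it belongs (likewise). It can slide about 30 mm beyond its place
- holder1_near (a point): top edge of holder 1's face nearer the stop, middle of its width, 48 mm above the deck; axes as the rail
- holder1_far (a point): top edge of holder 1's face away from the stop (36 mm further along the row), same height
- holder2_near (a point): as for holder 1, on holder 2
- holder2_far (a point): as for holder 1, on holder 2
- holder3_near (a point): as for holder 1, on holder 3
- gauge: spacer gauge: loose steel plate 20 mm thick (y), 110 tall (z), 50 wide (x), but 36 wide below two shoulders 41 above its foot; 0.2 to 0.4 kg. Origin: mid thickness and width, at its lowest edge. Face y = -10 is flat; face y = +10 is bevelled over the lowest 30 mm, down to a 5 mm nose (y -10 to -5). Hangs upright in its stand; with its axes turned to the rail's the bevel faces away from the stop
- gauge_foot (a point): the gauge's origin, at the level of its lowest edge
- gauge_top (a point): centre of the gauge's top face, 110 mm above the foot
- stand: grey plastic slotted stand, fixed; its rim, 50 mm above the bench, carries the gauge's shoulders, so that the gauge hangs upright with its foot 9 mm above the bench: slot 40 (x) by 24 mm (y), 52 by 36 mm outside, on a foot 100 by 80 mm. Origin: centre of its underside
- brushpot: white pot of brushes, 64 mm across, brushes up to 155 mm high, fixed; origin: centre of its underside; leave it alone
- dish: small glass mixing bowl, 56 mm across, 22 mm high; origin: centre of its underside; leave it alone
- spatula: spatula with wooden handle, 150 mm long, lying along its x; leave it alone
- tray: round white ceramic firing tray, 72 mm across, 14 mm high; origin: centre of its underside; leave it alone
- liquid: small bottle, 44 mm across, 85 mm high; origin: centre of its underside; leave it alone
- model: plaster tooth model, 60 by 70 mm, 33 mm high; origin: centre of its underside; leave it alone
- jar: small lidded jar, 52 mm across, 54 mm high; origin: centre of its underside; leave it alone
There are look-alikes about, which are no part of the job. What is shaped like the gauge but turquoise is not meant.

How it is judged:
By the outcome, as a careful person would: the job done as asked, in the order asked, and still so for the second after the job is handed in, with the robot touching nothing.
It also fails if it takes over 72 s, if anything falls off the work surface, if the arm or the gripper's body presses on something with over 40 N, if the wrist force passes 120 N, or if a joint passes its speed limit or range.

### The arm

A 7-joint arm with a two-finger parallel gripper is mounted at the origin on the work surface. World frame = base frame: x ahead of the robot, y to its left, z up, the work surface at z = 0. Lengths are in m, angles in rad, forces in N, time in s.
With the tool pointing down it reaches from about 0.425 to 1.025 m from the base axis. Payload 9.4 kg.
Tool frame: the origin (TCP) lies on the centre line of the jaws, within the pads' length; the fingertips stand 14 mm ahead of it and the grasp point (between the pads) lies 5 mm behind it; z points along the fingers, y is the line along which they close (so a half turn about z gives the same grasp; the last joint's range is limited). The gripper opens to 93 mm and grips with 3 to 60 N. Pads are 15 mm wide; open, the fingers measure 128 mm over their backs; the gripper's body (75 mm by 188 mm) begins 65 mm behind the grasp point.
Start: joints at [1.245, 0.599, -0.003, 1.599, 0.002, 0.943, -0.08], TCP at [0.179, -0.703, 0.233] pointing down, gripper open.
Joint ranges: [-2.57, 2.57], [-0.35, 1.97], [-1.29, 1.29], [0.11, 2.56], [-1.05, 4.19], [0.11, 1.86], [-2.63, 2.63]. Speed limits (rad/s): [2.22, 2.22, 3.01, 3.01, 3.14, 3.14, 3.14].

### API

Orientations are given as a unit quaternion [w, x, y, z].
In Python, from workcell import * gives the robot as it stands. The module is installed in compiled form; this text tells all that it offers.
- The arm moves only by the tool arm_command, never from a script. Its argument "plan" is a list of rows, each an object with "turn": the turn, a rotation vector about the tool's x, y, z in rad, a list of three; "travel": the shift along the tool's x, y, z in cm, a list of three; "claw": the closure, from 0 (fully open) to 1 (shut). A call has 1 to 5 rows; each row shifts and turns the commanded pose from where the row before left it, along the tool's axes as they then stand; what a row does not reach is not made up. A row lasts 1/8 s, in which the tool goes at most 62.5 mm and 10.7 degrees, less where a joint would pass 70% of its speed; a pose out of reach is approached as far as the arm can. A call is refused whole if a number of a shift passes 6.25 or a number of a turn 0.188, either way. A call with a gripper value outside its range is refused whole. The fingers move at their own pace and stop on an object; the grip force is fixed at half the most. Time passes only in rows, so rows that do not move let the fingers close. It gives the time, the measured TCP pose, the force, the opening and the grip force at its end, in the units of the state.
- read_state(): the state, without advancing time (a new reading comes with each control period).
- read_camera(name): name is "scene" or "top" or "wrist"; returns a dict with "pixels" (420x560x3 uint8, red, green, blue), "depth" (420x560 float32, m along the optical axis (not along the pixel's ray), 0 where there is no reading), "K" (3x3 intrinsics, pixels), "R" (3x3) and "t" (3): a world point X has camera coordinates R X + t; the wrist camera has in their place "T_tool_cam" (4x4, takes a point from camera to tool coordinates, whose origin is the TCP and whose axes are the flange's). Camera axes: x right, y down, z forward; pixel columns grow to the right and rows downward; lengths in m; the calibration is good to about 2 mm. A picture is of the moment at which its call begins: read the wrist's pose just before it.
- sign_off(): hands the job in; it is judged then, once.
The state is a dict: "time": time; "joints": joint angles; "qvel": joint speeds; "joint_efforts": joint torques, N m; "eef_pos": TCP position; "ee_rot": TCP orientation; "contact_force": force on the tool from outside, world axes, zero at the start; "ft_torque": the same for the moment, N m; "width": opening from 0.0 (shut) to 1.0 (fully open); "grasp_force": force on a finger pad.
Only numpy, scipy, OpenCV 4.12 (cv2) and the standard library are available. Lean on these libraries where they do the work, as an engineer would, in place of code of your own. Each camera call takes 0.05 s, during which the arm holds its last target. There are 200 camera calls.

## Working session

There is one attempt and no reset: what is moved stays moved. The work goes in short steps, Python scripts to look and compute and a tool call to move; the robot and the scene stay as the last step left them, time stands still between calls to the robot, and variables do not carry over. Pictures are saved under pics/ and viewed, at most 10 in all, crops included, and the job is handed in when it is done.

Besides the shell and the picture viewer there is one more tool, called after "Emit:" by a JSON object that holds its "api" and its "payload", one argument or row to a line. arm_command: Moves the arm, as the interface text tells. Its arguments: {"type":"object","properties":{"plan":{"type":"array"}},"required":["plan"]}

```bash
mkdir -p pics
python3 - <<'E'
from workcell import *
import cv2,numpy as np,pickle
s=read_state();print(s)
d={}
for n in("scene","top"):
    c=read_camera(n);d[n]=c;cv2.imwrite(f"pics/{n}0.png",c["pixels"][:,:,::-1]);print(n,c["K"],c["R"],c["t"])
pickle.dump(d,open("c0.pkl","wb"))
E
```

```text
{'time': 0.0, 'joints': array([ 1.24529984,  0.60013335, -0.00250096,  1.6001186 ,  0.00182304,
        0.94291269, -0.07978091]), 'qvel': array([ 3.54685254e-04,  6.47185654e-04,  1.13585779e-03,  3.12140860e-04,
       -2.15106653e-05, -5.62275553e-04, -2.79316688e-03]), 'joint_efforts': array([ 1.84141477e-04, -7.65065646e+01,  1.49725433e+00, -2.52346623e+01,
       -5.25662326e-02,  1.68573414e-02,  1.03985708e-04]), 'eef_pos': array([ 0.17836014, -0.70223689,  0.23175866]), 'ee_rot': array([-7.62385367e-04,  9.92268717e-01,  1.24105502e-01, -1.89148066e-04]), 'contact_force': array([ 0.2762271 , -0.49670989,  0.8978936 ]), 'ft_torque': array([-0.03259592,  0.02124104,  0.01324661]), 'grasp_force': 0.0, 'width': 1.0003231949854954}
scene [[467.61094965   0.         268.90858198]
 [  0.         467.61094965 202.75091036]
 [  0.           0.           1.        ]] [[-0.71100026  0.70316696  0.00590357]
 [ 0.58989723  0.60099634 -0.53928161]
 [-0.38275304 -0.37994687 -0.8421048 ]] [ 0.36977184 -0.23290752  1.43012974]
top [[411.24743001   0.         274.5461016 ]
 [  0.         411.24743001 213.14825609]
 [  0.           0.           1.        ]] [[-0.01855447 -0.99965739 -0.01846151]
 [-0.99295379  0.02058525 -0.11670051]
 [ 0.11704057  0.01616611 -0.99299555]] [0.00433187 0.50782478 1.16056659]
```

View pics/top0.png

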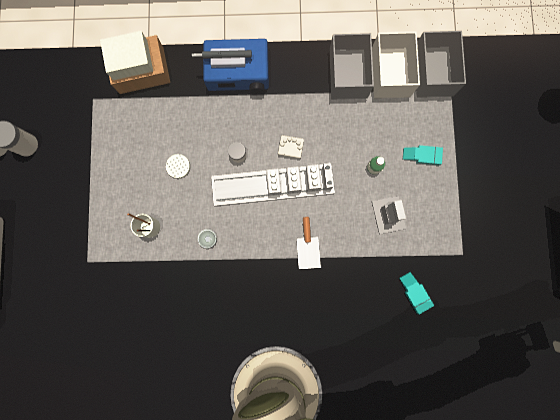

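View pics/scene0.png

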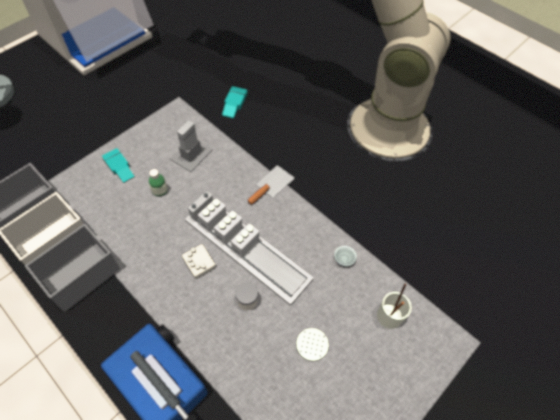

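The top view shows the rail from (212,190) to (333,178), with the stop at its right end (328,176) and the holders at (314,178), (294,180) and (274,182). There are three gauge-shaped things: a grey one upright in the stand at (394,212), and turquoise ones lying at (424,154) and (417,292). The grey one is meant, since it hangs in the grey stand and isn't turquoise. I'll confirm that in a crop and measure.

```bash
cat > h.py <<'E'
import numpy as np,cv2,pickle
from scipy.spatial.transform import Rotation as Rn
def Rq(q): return Rn.from_quat([q[1],q[2],q[3],q[0]])
def cloud(c,R=None,t=None):
    R=c["R"] if R is None else R; t=c["t"] if t is None else t
    d=c["depth"];v,u=np.indices(d.shape);K=c["K"]
    P=np.stack([(u-K[0,2])/K[0,0]*d,(v-K[1,2])/K[1,1]*d,d],-1)
    W=(P-t)@R; W[d==0]=np.nan; return W
def proj(c,X,R=None,t=None):
    R=c["R"] if R is None else R; t=c["t"] if t is None else t
    p=c["K"]@(R@np.asarray(X)+t); return p[:2]/p[2]
def wristRt(c,s):
    T=np.eye(4);T[:3,:3]=Rq(s["ee_rot"]).as_matrix();T[:3,3]=s["eef_pos"]
    M=np.linalg.inv(T@c["T_tool_cam"]);return M[:3,:3],M[:3,3]
def ray(c,uv,z,R=None,t=None):
    R=c["R"] if R is None else R; t=c["t"] if t is None else t
    d=R.T@np.linalg.inv(c["K"])@np.array([uv[0],uv[1],1.]);o=-R.T@t
    return o+d*(z-o[2])/d[2]
E
python3 - <<'E'
from h import *
d=pickle.load(open("c0.pkl","rb"))
t=d["top"];W=cloud(t)
for n,(u0,u1,v0,v1),(za,zb) in [("rail+h",(200,345,155,215),(.012,.04)),("holders",(200,345,155,215),(.055,.095)),("gaugetop",(365,415,190,240),(.09,.14)),("stand",(365,415,190,240),(.004,.03))]:
    w=W[v0:v1,u0:u1].reshape(-1,3);w=w[(w[:,2]>za)&(w[:,2]<zb)]
    r=cv2.minAreaRect(w[:,:2].astype(np.float32)*1000);print(n,len(w),np.round(r[0]),np.round(r[1]),r[2],w[:,2].min(),w[:,2].max())
a=t["pixels"][190:240,360:420];b=d["scene"]["pixels"][115:175,155:225]
im=np.hstack([cv2.resize(a,(400,400),interpolation=2),cv2.resize(b,(400,400),interpolation=2)])
cv2.imwrite("pics/crop1.png",im[:,:,::-1])
E
```

```text
rail+h 2433 [619.   2.] [140. 360.] 4.582810878753662 0.012007364784719421 0.03996166945508402
holders 1120 [610. -22.] [302. 103.] 83.08665466308594 0.05507208477673236 0.08859286155407635
gaugetop 204 [ 499. -339.] [50. 22.] 10.293649673461914 0.09031156574116081 0.1254616476120803
stand 660 [ 500. -343.] [146. 145.] 88.3822021484375 0.0040001351060758895 0.028912152538580854
```

View pics/crop1.png

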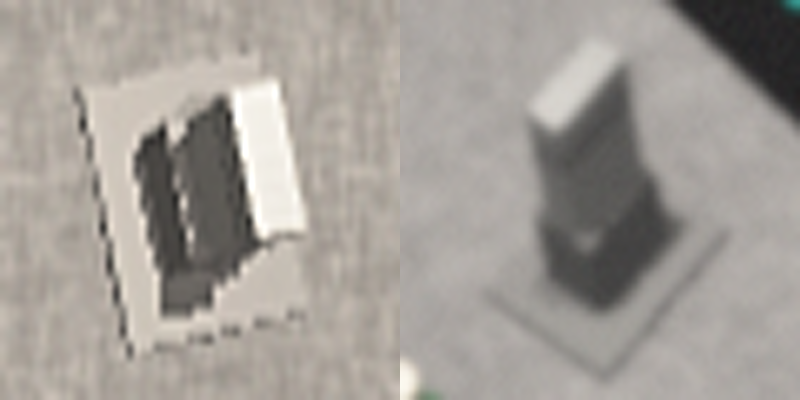

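The enlarged crop confirms it: the grey upright gauge in its stand, long axis about 10° from world x. The bevel is hidden in the slot, so I'll check which way it faces after lifting. Moving above it now.

Emit:
{"api": "arm_command", "payload": {
  "plan": [
    {"travel": [4,-2.7,0],"turn": [0,0,0],"claw": 0},
    {"travel": [4,-2.7,0],"turn": [0,0,0],"claw": 0},
    {"travel": [4,-2.7,0],"turn": [0,0,0],"claw": 0},
    {"travel": [4,-2.7,0],"turn": [0,0,0],"claw": 0},
    {"travel": [4,-2.7,0],"turn": [0,0,0],"claw": 0}
  ]
}}

```text
time: 0.72
eef_pos: [0.3399, -0.5212, 0.2323]
ee_rot: [-0.0, 0.992, 0.124, -0.0]
contact_force: [0.5, -1.2, -0.3]
width: 1.007
grasp_force: 0.0
```

Emit:
{"api": "arm_command", "payload": {
  "plan": [
    {"travel": [4,-2.7,0],"turn": [0,0,0],"claw": 0},
    {"travel": [4,-2.7,0],"turn": [0,0,0],"claw": 0},
    {"travel": [4,-2.7,0],"turn": [0,0,0],"claw": 0},
    {"travel": [4,-2.7,0],"turn": [0,0,0],"claw": 0},
    {"travel": [4,-2.7,0],"turn": [0,0,0.07],"claw": 0}
  ]
}}

```text
time: 1.35
eef_pos: [0.5004, -0.3412, 0.2324]
ee_rot: [-0.0, 0.996, 0.089, -0.0]
contact_force: [0.0, 0.3, 0.4]
width: 1.0
grasp_force: 0.0
```

Emit:
{"api": "arm_command", "payload": {
  "plan": [
    {"travel": [0,0,0],"turn": [0,0,0],"claw": 0},
    {"travel": [0,0,0],"turn": [0,0,0],"claw": 0}
  ]
}}

```text
time: 1.6
eef_pos: [0.4992, -0.3428, 0.2323]
ee_rot: [0.0, 0.996, 0.09, -0.001]
contact_force: [-0.7, -0.6, 0.2]
width: 1.002
grasp_force: 0.0
```

Run:
```python
from workcell import *
from h import *
s=read_state();c=read_camera("wrist");pickle.dump((s,c),open("w1.pkl","wb"))
print(s["joints"],s["eef_pos"],s["ee_rot"],s["contact_force"]);print(c["T_tool_cam"],c["K"])
R,t=wristRt(c,s);W=cloud(c,R,t)
w=W.reshape(-1,3)
w=w[(w[:,2]>.105)&(w[:,2]<.14)&(np.hypot(w[:,0]-.499,w[:,1]+.339)<.06)]
if len(w): print(cv2.minAreaRect(w[:,:2].astype(np.float32)*1000),w[:,2].mean(),len(w))
cv2.imwrite("pics/w1.png",c["pixels"][:,:,::-1])
```

```text
[ 0.51288995  0.45566994 -0.00747828  1.88174861  0.00542411  0.80498367
 -0.88897971] [ 0.49918681 -0.34275582  0.2323132 ] [ 3.41035683e-05  9.95979330e-01  8.95819297e-02 -5.01077925e-04] [-0.66626133 -0.60689232  0.22215063]
[[ 2.04351330e-04 -9.63603682e-01 -2.67334811e-01  7.47876053e-02]
 [ 9.99999940e-01  2.71778761e-04 -2.15219621e-04 -5.17850011e-05]
 [ 2.80042344e-04 -2.67334751e-01  9.63603680e-01 -1.51425582e-01]
 [ 0.00000000e+00  0.00000000e+00  0.00000000e+00  1.00000000e+00]] [[333.43896322   0.         276.90313624]
 [  0.         333.43896322 207.37982034]
 [  0.           0.           1.        ]]
((501.55792236328125, -340.65374755859375), (50.62670135498047, 20.016054153442383), 10.268217086791992) 0.11804292351286683 1502
```

View pics/w1.png

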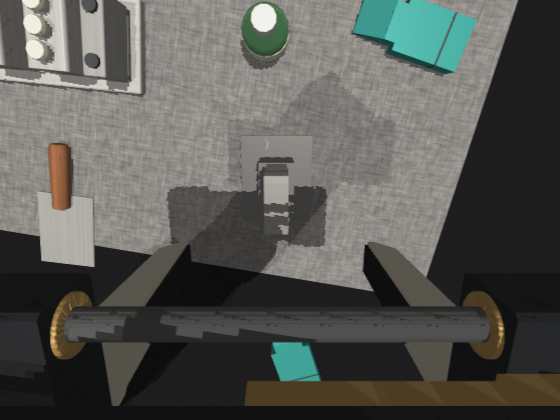

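The picture shows the gauge top at about (276,185) with the stand rim around it. Gauge and tool yaw agree at 10.3°; a 2–3 mm correction, then descend.

Emit:
{"api": "arm_command", "payload": {
  "plan": [
    {"travel": [0.27,-0.16,4],"turn": [0,0,0],"claw": 0},
    {"travel": [0,0,4],"turn": [0,0,0],"claw": 0},
    {"travel": [0,0,3.5],"turn": [0,0,0],"claw": 0},
    {"travel": [0,0,2.0],"turn": [0,0,0],"claw": 0},
    {"travel": [0,0,0.8],"turn": [0,0,0],"claw": 0}
  ]
}}

```text
time: 2.28
eef_pos: [0.5005, -0.3416, 0.0884]
ee_rot: [-0.0, 0.996, 0.088, -0.001]
contact_force: [0.2, 0.2, 0.9]
width: 1.001
grasp_force: 0.0
```

Emit:
{"api": "arm_command", "payload": {
  "plan": [
    {"travel": [0,0,0],"turn": [0,0,0],"claw": 0.6},
    {"travel": [0,0,0],"turn": [0,0,0],"claw": 0.7},
    {"travel": [0,0,0],"turn": [0,0,0],"claw": 0.75},
    {"travel": [0,0,0],"turn": [0,0,0],"claw": 0.78},
    {"travel": [0,0,0],"turn": [0,0,0],"claw": 0.8}
  ]
}}

```text
time: 2.9
eef_pos: [0.5022, -0.3404, 0.0899]
ee_rot: [0.0, 0.996, 0.089, 0.0]
contact_force: [-0.6, -0.2, -0.3]
width: 0.511
grasp_force: 0.0
```

Emit:
{"api": "arm_command", "payload": {
  "plan": [
    {"travel": [0,0,0],"turn": [0,0,0],"claw": 1},
    {"travel": [0,0,0],"turn": [0,0,0],"claw": 1},
    {"travel": [0,0,0],"turn": [0,0,0],"claw": 1},
    {"travel": [0,0,0],"turn": [0,0,0],"claw": 1}
  ]
}}

```text
time: 3.4
eef_pos: [0.5021, -0.3405, 0.0896]
ee_rot: [0.0, 0.996, 0.089, 0.0]
contact_force: [-0.1, -0.8, 0.0]
width: 0.215
grasp_force: 30.0
```

Emit:
{"api": "arm_command", "payload": {
  "plan": [
    {"travel": [0,0,-1],"turn": [0,0,0],"claw": 1},
    {"travel": [0,0,-2.5],"turn": [0,0,0],"claw": 1},
    {"travel": [0,0,-3.5],"turn": [0,0,0],"claw": 1},
    {"travel": [0,0,-4],"turn": [0,0,0],"claw": 1},
    {"travel": [0,0,-3],"turn": [0,0,0],"claw": 1}
  ]
}}

```text
time: 4.03
eef_pos: [0.5019, -0.3403, 0.2316]
ee_rot: [0.0, 0.996, 0.089, 0.0]
contact_force: [-0.3, 0.6, -4.6]
width: 0.215
grasp_force: 30.0
```

Run:
```python
from workcell import *
from h import *
s=read_state();print(s["eef_pos"],s["contact_force"],s["width"])
ims=[]
foot=s["eef_pos"]-np.array([0,0,.08])
for n in("top","scene"):
    c=read_camera(n);p=proj(c,foot+np.array([0,0,.03])).astype(int);print(n,p, -c["R"].T@c["t"])
    a=c["pixels"][p[1]-30:p[1]+30,p[0]-30:p[0]+30];ims.append(cv2.resize(a,(400,400),interpolation=2))
cv2.imwrite("pics/lift.png",np.hstack(ims)[:,:,::-1])
```

```text
[ 0.50188559 -0.34031747  0.2315926 ] [-0.29114516  0.60771006 -4.56557509] 0.2152008849027648
top [406 205] [ 0.36849354 -0.02488516  1.21178085]
scene [182 110] [0.94768588 0.42333854 1.0765334 ]
```

View pics/lift.png

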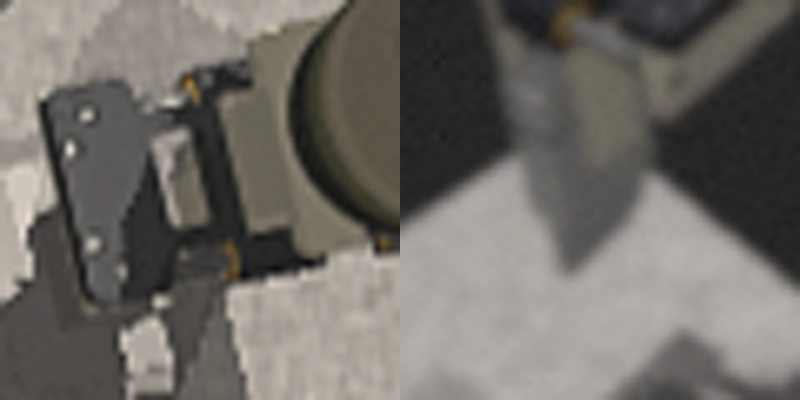

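Run:
```python
from workcell import *
from h import *
s=read_state();c=read_camera("scene")
foot=s["eef_pos"]-np.array([0,0,.08]);p0=proj(c,foot+np.array([0,0,.03])).astype(int)-30
a=np.radians(10.2);Rz=np.array([[np.cos(a),-np.sin(a),0],[np.sin(a),np.cos(a),0],[0,0,1]])
for b in(1,-1):
  print("bevel to y",b)
  for x in(.018,-.018):
    for y,z in((-.01*b,0),(-.005*b,0),(.01*b,.03),(-.01*b,.03)):
      print(x,y,z,np.round((proj(c,foot+Rz@[x,y,z])-p0)*400/60+[400,0]))
im=c["pixels"][p0[1]+5:p0[1]+55,p0[0]+5:p0[0]+55]
im=cv2.resize(im,(600,600),interpolation=cv2.INTER_CUBIC).astype(float);im=np.clip(im*1.6,0,255)
cv2.imwrite("pics/l2.png",im[:,:,::-1])
```

```text
bevel to y 1
0.018 -0.01 0 [566. 272.]
0.018 -0.005 0 [575. 277.]
0.018 0.01 0.03 [592. 241.]
0.018 -0.01 0.03 [553. 219.]
-0.018 -0.01 0 [625. 217.]
-0.018 -0.005 0 [635. 223.]
-0.018 0.01 0.03 [653. 185.]
-0.018 -0.01 0.03 [614. 164.]
bevel to y -1
0.018 0.01 0 [604. 294.]
0.018 0.005 0 [594. 288.]
0.018 -0.01 0.03 [553. 219.]
0.018 0.01 0.03 [592. 241.]
-0.018 0.01 0 [663. 239.]
-0.018 0.005 0 [654. 233.]
-0.018 -0.01 0.03 [614. 164.]
-0.018 0.01 0.03 [653. 185.][ WARN:0@1.635] global loadsave.cpp:1063 imwrite_ Unsupported depth image for selected encoder is fallbacked to CV_8U.
```

View pics/l2.png

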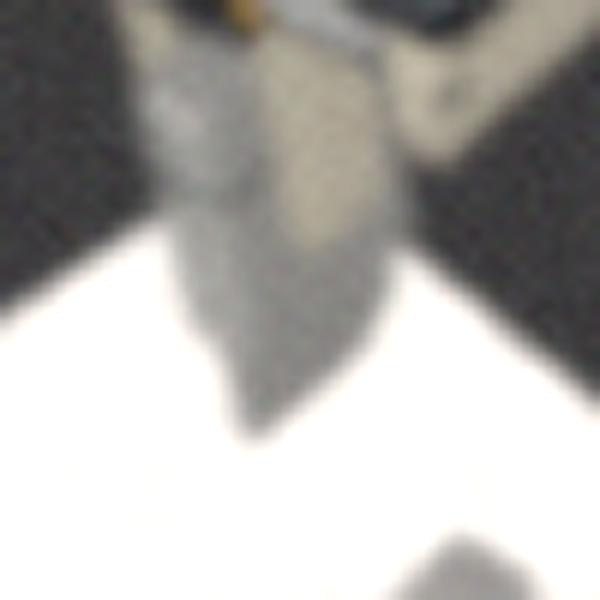

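The nose shows at crop pixel (255,440), which matches the bevel facing +y, away from the stop, so no half turn is needed. Next, over to the rail.

Emit:
{"api": "arm_command", "payload": {
  "plan": [
    {"travel": [1.45,-4.05,0],"turn": [0,0,0],"claw": 1},
    {"travel": [1.45,-4.05,0],"turn": [0,0,0],"claw": 1},
    {"travel": [1.45,-4.05,0],"turn": [0,0,0],"claw": 1},
    {"travel": [1.45,-4.05,0],"turn": [0,0,0.098],"claw": 1},
    {"travel": [0,0,0],"turn": [0,0,0],"claw": 1}
  ]
}}

```text
time: 4.8
eef_pos: [0.5302, -0.1663, 0.2278]
ee_rot: [-0.001, 0.999, 0.043, -0.001]
contact_force: [0.7, -0.7, -4.2]
width: 0.213
grasp_force: 30.0
```

Emit:
{"api": "arm_command", "payload": {
  "plan": [
    {"travel": [0,0,0],"turn": [0,0,0],"claw": 1},
    {"travel": [0,0,0],"turn": [0,0,0],"claw": 1}
  ]
}}

```text
time: 5.05
eef_pos: [0.5297, -0.172, 0.2289]
ee_rot: [0.0, 0.999, 0.04, -0.001]
contact_force: [0.2, -0.1, -3.8]
width: 0.214
grasp_force: 30.0
```

Run:
```python
from workcell import *
from h import *
s=read_state();c=read_camera("wrist");pickle.dump((s,c),open("w2.pkl","wb"))
print(s["eef_pos"],s["ee_rot"],s["contact_force"])
R,t=wristRt(c,s);W=cloud(c,R,t);w=W.reshape(-1,3)
w=w[np.isfinite(w[:,0])&(abs(w[:,0]-.62)<.09)&(w[:,1]>-.22)&(w[:,1]<.2)]
print(np.histogram(w[:,2],np.arange(-.006,.1,.004)))
for lo,hi in((.003,.03),(.063,.0725)):
    q=w[(w[:,2]>lo)&(w[:,2]<hi)];print(lo,cv2.minAreaRect(q[:,:2].astype(np.float32)*1000))
cv2.imwrite("pics/w2.png",c["pixels"][:,:,::-1])
```

```text
[ 0.5297258  -0.17195417  0.22891983] [ 1.04061157e-04  9.99212430e-01  3.96752418e-02 -6.19468804e-04] [ 0.23984474 -0.13181454 -3.75028189]
(array([   45, 26362,   870,   172,  4368,  1535,  8484,   621,   288,
         320,   275,   241,   295,   307,   288,   242,   255,   886,
        7059,   303,   202,  2149,   427,     0,     0,     0]), array([-0.006, -0.002,  0.002,  0.006,  0.01 ,  0.014,  0.018,  0.022,
        0.026,  0.03 ,  0.034,  0.038,  0.042,  0.046,  0.05 ,  0.054,
        0.058,  0.062,  0.066,  0.07 ,  0.074,  0.078,  0.082,  0.086,
        0.09 ,  0.094,  0.098]))
0.003 ((624.64306640625, -44.52812194824219), (352.4101257324219, 170.22715759277344), 89.24057006835938)
0.063 ((604.42333984375, -78.68147277832031), (69.27941131591797, 182.9940948486328), 4.77799654006958)
```

View pics/w2.png

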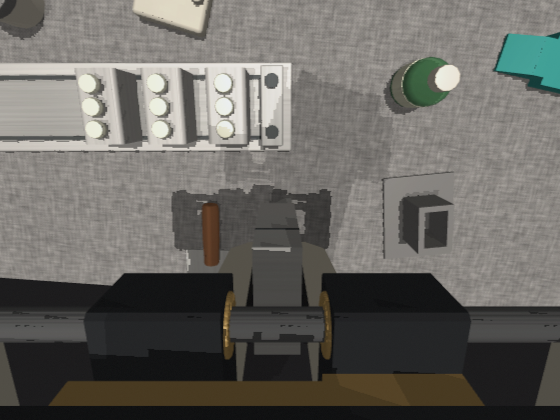

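The picture shows the stop at (271,105), and the holders at (228,105), (165,105) and (102,105); the gaps are visible. Next I'll extract the face positions along the row.

```bash
cat > row.py <<'E'
from h import *
def row(s,c,yaw=4.7,p=1):
    R,t=wristRt(c,s);W=cloud(c,R,t);w=W.reshape(-1,3);w=w[np.isfinite(w[:,0])]
    a=np.radians(yaw);ex=np.array([np.cos(a),np.sin(a)]);ey=np.array([-ex[1],ex[0]])
    X=w[:,:2]@ex;Y=w[:,:2]@ey
    m=(w[:,2]>.063)&(w[:,2]<.0715)&(X>.56)&(X<.66)&(Y>-.28)&(Y<.1)
    h,e=np.histogram(Y[m],np.arange(-.28,.1,.001));on=h>12
    d=np.flatnonzero(np.diff(np.r_[0,on.astype(int),0]))
    out=[]
    for i,j in zip(d[::2],d[1::2]):
        if j-i<8: continue
        k=m&(Y>e[i])&(Y<e[j]);out.append((e[i],e[j],X[k].min(),X[k].max(),w[k,2].mean()))
    return np.array(out),ex,ey
E
python3 - <<'E'
from row import *
s,c=pickle.load(open("w2.pkl","rb"))
for yaw in(4.4,4.8,5.2):
    o,ex,ey=row(s,c,yaw);print(yaw);print(np.round(o*1000,1))
    print("tcp",s["eef_pos"][:2]@ex,s["eef_pos"][:2]@ey)
# yaw from rail edge: front edge pixels of stop/holder faces via fits
R,t=wristRt(c,s);W=cloud(c,R,t)
a=np.radians(4.7);ex=np.array([np.cos(a),np.sin(a)]);ey=np.array([-ex[1],ex[0]])
w=W.reshape(-1,3);w=w[np.isfinite(w[:,0])];X=w[:,:2]@ex;Y=w[:,:2]@ey
m=(w[:,2]>.006)&(w[:,2]<.03)&(abs(X-.61)<.07)&(Y>-.3)&(Y<.1)
b=np.arange(-.19,.06,.005);lo=[np.percentile(X[m&(Y>i)&(Y<i+.005)],1) for i in b]
print("edge slope deg",np.degrees(np.polyfit(b,lo,1)[0]),np.round(np.array(lo)[::6]*1e3,1),"yend",Y[m].min())
E
```

```text
4.4
[[-217.  -196.   562.5  631.7   67.7]
 [-184.  -147.   564.3  629.8   67.1]
 [-127.   -91.   563.2  629.    67.1]
 [ -70.   -34.   563.   629.    67.1]]
tcp 0.5149724117935259 -0.21208742536400418
4.8
[[-221.  -200.   561.   630.3   67.7]
 [-188.  -151.   563.   628.6   67.1]
 [-131.   -95.   562.5  628.2   67.1]
 [ -74.   -38.   562.5  628.5   67.1]]
tcp 0.5134792247567187 -0.2156774133960531
5.2
[[-225.  -205.   560.3  628.9   67.7]
 [-192.  -156.   561.7  627.3   67.1]
 [-136.   -99.   561.8  627.5   67.1]
 [ -78.   -42.   562.1  628.    67.1]]
tcp 0.5119610114669081 -0.2192568896152485
edge slope deg 0.015525749292314723 [551.6 551.5 551.7 551.7 551.7 551.7 551.9 552.  552. ] yend -0.2296408074912139
```

Emit:
{"api": "arm_command", "payload": {
  "plan": [
    {"travel": [4.1,-1.4,0],"turn": [0,0,-0.003],"claw": 1},
    {"travel": [4.1,-1.4,0],"turn": [0,0,0],"claw": 1},
    {"travel": [0,0,3],"turn": [0,0,0],"claw": 1},
    {"travel": [0,0,3],"turn": [0,0,0],"claw": 1},
    {"travel": [0,0,1],"turn": [0,0,0],"claw": 1}
  ]
}}

```text
time: 5.72
eef_pos: [0.6086, -0.1369, 0.1577]
ee_rot: [-0.0, 0.999, 0.041, -0.002]
contact_force: [-1.2, -1.1, -4.7]
width: 0.213
grasp_force: 30.0
```

Emit:
{"api": "arm_command", "payload": {
  "plan": [
    {"travel": [0,0,0],"turn": [0,0,0],"claw": 1},
    {"travel": [0,0,0],"turn": [0,0,0],"claw": 1}
  ]
}}

```text
time: 5.98
eef_pos: [0.6104, -0.1365, 0.1607]
ee_rot: [0.0, 0.999, 0.042, 0.001]
contact_force: [-0.6, 0.4, -3.4]
width: 0.213
grasp_force: 30.0
```

```bash
cat >> h.py <<'E'
def st(s):
    a=np.radians(4.7);ex=np.array([np.cos(a),np.sin(a)]);ey=np.array([-ex[1],ex[0]])
    p=s["eef_pos"];f=s["contact_force"];M=Rq(s["ee_rot"]).as_matrix()
    print("t",s["time"],"rail xyz mm",np.round(np.r_[p[:2]@ex,p[:2]@ey,p[2]]*1e3,2),"F",np.round([f[:2]@ex,f[:2]@ey,f[2]],1),"yaw",np.degrees(np.arctan2(M[1,0],M[0,0])),"tilt",np.round(np.degrees(M[:2,2]),2),"moment",np.round(s["ft_torque"],2))
E
python3 - <<'E'
from workcell import *
from row import *
s=read_state();c=read_camera("wrist");pickle.dump((s,c),open("w3.pkl","wb"));st(s)
o,_,_=row(s,c);print(np.round(o*1e3,1))
cv2.imwrite("pics/w3.png",cv2.resize(c["pixels"][120:280,120:400],(784,448),interpolation=2)[:,:,::-1])
E
```

```text
t 5.975 rail xyz mm [ 597.13 -186.08  160.73] F [-0.6  0.4 -3.4] yaw 4.770958760293163 tilt [ 0.1  -0.02] moment [0.07 0.05 0.05]
[[-220.  -199.   572.   630.8   67.6]
 [-186.  -150.   571.9  629.1   67.2]
 [-130.   -94.   562.6  629.    67.1]
 [ -73.   -36.   562.3  629.1   67.1]]
```

View pics/w3.png

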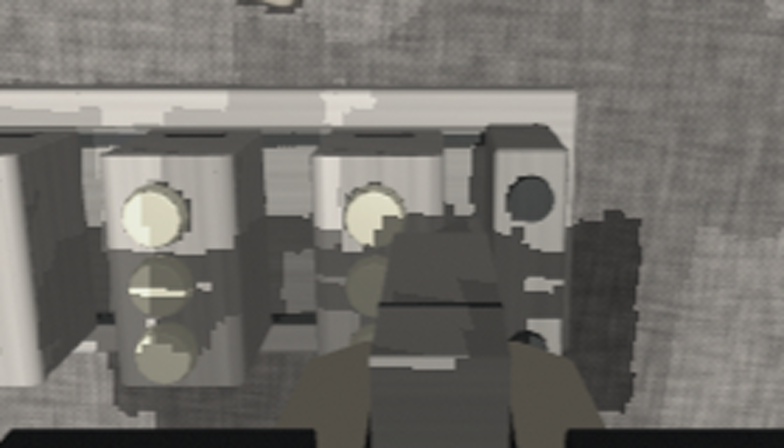

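The crop shows the gauge nose above the gap between stop (525,200) and holder 1 (370,210), consistent with measured faces of -199 and -186 mm. Next the nose goes in and over towards the stop.

Emit:
{"api": "arm_command", "payload": {
  "plan": [
    {"travel": [0,0.1,1.0],"turn": [0,0,0],"claw": 1},
    {"travel": [0,0,1.0],"turn": [0,0,0],"claw": 1},
    {"travel": [0,0.1,0],"turn": [0,0,0],"claw": 1},
    {"travel": [0,0.05,0],"turn": [0,0,0],"claw": 1},
    {"travel": [0,0,0],"turn": [0,0,0],"claw": 1}
  ]
}}

```text
time: 6.65
eef_pos: [0.6101, -0.1386, 0.1398]
ee_rot: [0.0, 0.999, 0.042, 0.0]
contact_force: [0.1, -0.3, -3.0]
width: 0.215
grasp_force: 30.0
```

```bash
python3 -c "
from workcell import *
from h import *
st(read_state())"
```

```text
t 6.65 rail xyz mm [ 596.72 -188.17  139.77] F [ 0.1 -0.4 -3. ] yaw 4.799517886091749 tilt [ 0.02 -0.01] moment [-0.01  0.   -0.02]
```

Emit:
{"api": "arm_command", "payload": {
  "plan": [
    {"travel": [0,0.05,0],"turn": [0,0,0],"claw": 1},
    {"travel": [0,0,0],"turn": [0,0,0],"claw": 1}
  ]
}}

```text
time: 6.9
eef_pos: [0.6101, -0.1391, 0.1398]
ee_rot: [0.0, 0.999, 0.042, 0.0]
contact_force: [-0.7, 0.4, -3.3]
width: 0.212
grasp_force: 30.0
```

Emit:
{"api": "arm_command", "payload": {
  "plan": [
    {"travel": [0,0.05,0],"turn": [0,0,0],"claw": 1},
    {"travel": [0,0,0],"turn": [0,0,0],"claw": 1}
  ]
}}

```text
time: 7.15
eef_pos: [0.6101, -0.1396, 0.1396]
ee_rot: [0.0, 0.999, 0.042, 0.0]
contact_force: [-0.0, 0.3, -4.1]
width: 0.21
grasp_force: 30.0
```

Emit:
{"api": "arm_command", "payload": {
  "plan": [
    {"travel": [0,0.05,0],"turn": [0,0,0],"claw": 1},
    {"travel": [0,0,0],"turn": [0,0,0],"claw": 1}
  ]
}}

```text
time: 7.4
eef_pos: [0.6101, -0.1401, 0.1396]
ee_rot: [0.0, 0.999, 0.042, -0.0]
contact_force: [0.7, -0.2, -4.0]
width: 0.21
grasp_force: 30.0
```

Emit:
{"api": "arm_command", "payload": {
  "plan": [
    {"travel": [0,0.04,0],"turn": [0,0,0],"claw": 1},
    {"travel": [0,0,0],"turn": [0,0,0],"claw": 1}
  ]
}}

```text
time: 7.65
eef_pos: [0.6101, -0.1405, 0.1396]
ee_rot: [0.0, 0.999, 0.042, -0.0]
contact_force: [-0.5, 0.3, -4.3]
width: 0.211
grasp_force: 30.0
```

Emit:
{"api": "arm_command", "payload": {
  "plan": [
    {"travel": [0,0.04,0],"turn": [0,0,0],"claw": 1},
    {"travel": [0,0,0],"turn": [0,0,0],"claw": 1}
  ]
}}

```text
time: 7.9
eef_pos: [0.6101, -0.1407, 0.1396]
ee_rot: [-0.0, 0.999, 0.042, -0.0]
contact_force: [0.1, 0.4, -3.7]
width: 0.212
grasp_force: 30.0
```

Emit:
{"api": "arm_command", "payload": {
  "plan": [
    {"travel": [0,0.04,0],"turn": [0,0,0],"claw": 1},
    {"travel": [0,0,0],"turn": [0,0,0],"claw": 1}
  ]
}}

```text
time: 8.15
eef_pos: [0.6102, -0.1408, 0.1396]
ee_rot: [-0.0, 0.999, 0.042, -0.0]
contact_force: [-0.0, 2.6, -2.8]
width: 0.213
grasp_force: 30.0
```

Contact with the stop at rail y = -190.2 mm. Now pressing down.

Emit:
{"api": "arm_command", "payload": {
  "plan": [
    {"travel": [0,-0.03,0.3],"turn": [0,0,0],"claw": 1},
    {"travel": [0,0,0.3],"turn": [0,0,0],"claw": 1},
    {"travel": [0,0,0.3],"turn": [0,0,0],"claw": 1},
    {"travel": [0,0,0.3],"turn": [0,0,0],"claw": 1}
  ]
}}

```text
time: 8.65
eef_pos: [0.6104, -0.1408, 0.1278]
ee_rot: [-0.0, 0.999, 0.042, 0.0]
contact_force: [-0.9, 3.3, 7.4]
width: 0.211
grasp_force: 30.0
```

Emit:
{"api": "arm_command", "payload": {
  "plan": [
    {"travel": [0,0,0.3],"turn": [0,0,0],"claw": 1},
    {"travel": [0,0,0.3],"turn": [0,0,0],"claw": 1},
    {"travel": [0,0,0.3],"turn": [0,0,0],"claw": 1},
    {"travel": [0,0,0.3],"turn": [0,0,0],"claw": 1}
  ]
}}

```text
time: 9.15
eef_pos: [0.6114, -0.1407, 0.1167]
ee_rot: [0.0, 0.999, 0.042, 0.001]
contact_force: [-0.2, 2.3, 6.8]
width: 0.211
grasp_force: 30.0
```

```bash
python3 -c "
from workcell import *
from h import *
st(read_state())"
```

```text
t 9.15 rail xyz mm [ 597.85 -190.31  116.74] F [0.  2.3 6.8] yaw 4.80835271739239 tilt [0.16 0.  ] moment [ 1.    0.17 -0.07]
```

Emit:
{"api": "arm_command", "payload": {
  "plan": [
    {"travel": [0,0,0.3],"turn": [0,0,0],"claw": 1},
    {"travel": [0,0,0.3],"turn": [0,0,0],"claw": 1},
    {"travel": [0,0,0.3],"turn": [0,0,0],"claw": 1},
    {"travel": [0,0,0.3],"turn": [0,0,0],"claw": 1}
  ]
}}

```text
time: 9.65
eef_pos: [0.6103, -0.1408, 0.1034]
ee_rot: [-0.0, 0.999, 0.042, 0.0]
contact_force: [0.7, 4.2, 3.8]
width: 0.217
grasp_force: 30.0
```

Emit:
{"api": "arm_command", "payload": {
  "plan": [
    {"travel": [0,0,0.2],"turn": [0,0,0],"claw": 1},
    {"travel": [0,0,0.1],"turn": [0,0,0],"claw": 1},
    {"travel": [0,0,0.0],"turn": [0,0,0],"claw": 1}
  ]
}}

```text
time: 10.02
eef_pos: [0.61, -0.1409, 0.1006]
ee_rot: [-0.0, 0.999, 0.042, -0.0]
contact_force: [-0.7, 3.9, 3.4]
width: 0.212
grasp_force: 30.0
```

```bash
python3 -c "
from workcell import *
from h import *
st(read_state())"
```

```text
t 10.025 rail xyz mm [ 596.43 -190.36  100.57] F [-0.4  3.9  3.4] yaw 4.802856785501838 tilt [-0.02  0.01] moment [ 1.03  0.07 -0.08]
```

Emit:
{"api": "arm_command", "payload": {
  "plan": [
    {"travel": [0,0,0.06],"turn": [0,0,0],"claw": 1},
    {"travel": [0,0,0.0],"turn": [0,0,0],"claw": 1}
  ]
}}

```text
time: 10.28
eef_pos: [0.61, -0.1408, 0.1005]
ee_rot: [-0.0, 0.999, 0.042, -0.0]
contact_force: [-1.1, 4.0, 9.8]
width: 0.214
grasp_force: 30.0
```

Emit:
{"api": "arm_command", "payload": {
  "plan": [
    {"travel": [0,0,0.06],"turn": [0,0,0],"claw": 1},
    {"travel": [0,0,0.0],"turn": [0,0,0],"claw": 1}
  ]
}}

```text
time: 10.52
eef_pos: [0.6101, -0.1408, 0.1005]
ee_rot: [-0.0, 0.999, 0.042, 0.0]
contact_force: [-2.8, 4.6, 14.6]
width: 0.212
grasp_force: 30.0
```

Emit:
{"api": "arm_command", "payload": {
  "plan": [
    {"travel": [0,0,0.06],"turn": [0,0,0],"claw": 1},
    {"travel": [0,0,0.0],"turn": [0,0,0],"claw": 1}
  ]
}}

```text
time: 10.78
eef_pos: [0.6101, -0.1408, 0.1005]
ee_rot: [-0.0, 0.999, 0.042, 0.0]
contact_force: [-3.9, 4.8, 21.3]
width: 0.212
grasp_force: 30.0
```

Gauge is bottomed in gap 1, at TCP z = 100.5 mm. Lifting out and on to gap 2, 56 mm further along.

Emit:
{"api": "arm_command", "payload": {
  "plan": [
    {"travel": [0,-0.03,-0.5],"turn": [0,0,0],"claw": 1},
    {"travel": [0,0,-2],"turn": [0,0,0],"claw": 1},
    {"travel": [0,0,-3],"turn": [0,0,0],"claw": 1},
    {"travel": [0,0,-3],"turn": [0,0,0],"claw": 1},
    {"travel": [0,0,-1],"turn": [0,0,0],"claw": 1}
  ]
}}

```text
time: 11.4
eef_pos: [0.6102, -0.1418, 0.1947]
ee_rot: [0.001, 0.999, 0.041, 0.0]
contact_force: [0.1, 0.0, -3.8]
width: 0.214
grasp_force: 30.0
```

Emit:
{"api": "arm_command", "payload": {
  "plan": [
    {"travel": [0,-2,0],"turn": [0,0,0],"claw": 1},
    {"travel": [0,-2,0],"turn": [0,0,0],"claw": 1},
    {"travel": [0,-1.8,0],"turn": [0,0,0],"claw": 1},
    {"travel": [0,0,0],"turn": [0,0,0],"claw": 1},
    {"travel": [0,0,0],"turn": [0,0,0],"claw": 1}
  ]
}}

```text
time: 12.02
eef_pos: [0.6053, -0.0831, 0.1936]
ee_rot: [0.0, 0.999, 0.042, -0.0]
contact_force: [-0.2, -0.3, -3.3]
width: 0.216
grasp_force: 30.0
```

Run:
```python
from workcell import *
from row import *
s=read_state();c=read_camera("wrist");st(s)
o,_,_=row(s,c);print(np.round(o*1e3,1))
```

```text
t 12.025 rail xyz mm [ 596.42 -132.46  193.58] F [-0.3 -0.2 -3.3] yaw 4.809000822971683 tilt [-0.02 -0.03] moment [ 0.02 -0.02  0.  ]
[[-220.  -199.   560.9  630.9   67.5]
 [-180.  -144.   562.7  628.9   67.1]
 [-130.   -94.   562.3  628.9   67.1]
 [ -73.   -36.   562.5  629.    67.1]]
```

Emit:
{"api": "arm_command", "payload": {
  "plan": [
    {"travel": [0,0,2],"turn": [0,0,0],"claw": 1},
    {"travel": [0,0,2],"turn": [0,0,0],"claw": 1},
    {"travel": [0,0,1.3],"turn": [0,0,0],"claw": 1},
    {"travel": [0,0.1,0],"turn": [0,0,0],"claw": 1},
    {"travel": [0,0.03,0],"turn": [0,0,0],"claw": 1}
  ]
}}

```text
time: 12.7
eef_pos: [0.6058, -0.0846, 0.1413]
ee_rot: [0.0, 0.999, 0.042, 0.0]
contact_force: [1.0, -0.6, -3.7]
width: 0.216
grasp_force: 30.0
```

Emit:
{"api": "arm_command", "payload": {
  "plan": [
    {"travel": [0,0.02,0],"turn": [0,0,0],"claw": 1},
    {"travel": [0,0,0],"turn": [0,0,0],"claw": 1}
  ]
}}

```text
time: 12.95
eef_pos: [0.6057, -0.0844, 0.1413]
ee_rot: [0.0, 0.999, 0.042, 0.0]
contact_force: [0.7, -0.3, -3.7]
width: 0.213
grasp_force: 30.0
```

Emit:
{"api": "arm_command", "payload": {
  "plan": [
    {"travel": [0,0.02,0],"turn": [0,0,0],"claw": 1},
    {"travel": [0,0,0],"turn": [0,0,0],"claw": 1}
  ]
}}

```text
time: 13.2
eef_pos: [0.6055, -0.0845, 0.1409]
ee_rot: [0.0, 0.999, 0.042, 0.0]
contact_force: [-0.7, 0.3, -4.1]
width: 0.216
grasp_force: 30.0
```

```bash
python3 -c "
from workcell import *
from h import *
st(read_state())"
```

```text
t 13.2 rail xyz mm [ 596.51 -133.88  140.91] F [-0.6  0.4 -4.1] yaw 4.806621474562252 tilt [ 0.01 -0.  ] moment [-0.02  0.03  0.04]
```

Emit:
{"api": "arm_command", "payload": {
  "plan": [
    {"travel": [0,0.02,0],"turn": [0,0,0],"claw": 1},
    {"travel": [0,0,0],"turn": [0,0,0],"claw": 1}
  ]
}}

```text
time: 13.45
eef_pos: [0.6054, -0.0847, 0.1408]
ee_rot: [0.0, 0.999, 0.042, -0.0]
contact_force: [0.7, 0.3, -4.1]
width: 0.21
grasp_force: 30.0
```

Emit:
{"api": "arm_command", "payload": {
  "plan": [
    {"travel": [0,0.02,0],"turn": [0,0,0],"claw": 1},
    {"travel": [0,0,0],"turn": [0,0,0],"claw": 1}
  ]
}}

```text
time: 13.7
eef_pos: [0.6055, -0.0849, 0.1408]
ee_rot: [-0.0, 0.999, 0.042, -0.0]
contact_force: [-0.1, -0.6, -3.8]
width: 0.213
grasp_force: 30.0
```

Emit:
{"api": "arm_command", "payload": {
  "plan": [
    {"travel": [0,0.02,0],"turn": [0,0,0],"claw": 1},
    {"travel": [0,0,0],"turn": [0,0,0],"claw": 1}
  ]
}}

```text
time: 13.95
eef_pos: [0.6055, -0.085, 0.1408]
ee_rot: [-0.0, 0.999, 0.042, -0.0]
contact_force: [0.1, 1.0, -5.4]
width: 0.217
grasp_force: 30.0
```

```bash
python3 -c "
from workcell import *
from h import *
st(read_state())"
```

```text
t 13.95 rail xyz mm [ 596.48 -134.28  140.75] F [ 0.2  1.  -5.4] yaw 4.805187408533281 tilt [-0.01  0.01] moment [0.26 0.03 0.01]
```

Contact at -134.25, exactly as expected. Now I bias outward by about 1.1 mm so the arm bears the wedge force, then press down.

Emit:
{"api": "arm_command", "payload": {
  "plan": [
    {"travel": [0,-0.13,0.2],"turn": [0,0,0],"claw": 1},
    {"travel": [0,0,0.3],"turn": [0,0,0],"claw": 1},
    {"travel": [0,0,0.3],"turn": [0,0,0],"claw": 1},
    {"travel": [0,0,0.3],"turn": [0,0,0],"claw": 1}
  ]
}}

```text
time: 14.45
eef_pos: [0.6053, -0.0839, 0.1295]
ee_rot: [0.0, 0.999, 0.042, -0.0]
contact_force: [-0.8, -2.3, -0.4]
width: 0.213
grasp_force: 30.0
```

Emit:
{"api": "arm_command", "payload": {
  "plan": [
    {"travel": [0,0,0.3],"turn": [0,0,0],"claw": 1},
    {"travel": [0,0,0.1],"turn": [0,0,0],"claw": 1}
  ]
}}

```text
time: 14.7
eef_pos: [0.6059, -0.085, 0.1268]
ee_rot: [0.001, 0.999, 0.041, 0.001]
contact_force: [-1.8, -3.9, 11.7]
width: 0.215
grasp_force: 30.0
```

```bash
python3 -c "
from workcell import *
from h import *
st(read_state())"
```

```text
t 14.7 rail xyz mm [ 596.93 -134.39  126.78] F [-2.2 -3.8 11.7] yaw 4.747509505027253 tilt [ 0.08 -0.07] moment [-0.87  0.7  -0.02]
```

Emit:
{"api": "arm_command", "payload": {
  "plan": [
    {"travel": [0,-0.03,0],"turn": [0,0,0],"claw": 1},
    {"travel": [0,0,0],"turn": [0,0,0],"claw": 1}
  ]
}}

```text
time: 14.95
eef_pos: [0.6059, -0.085, 0.1268]
ee_rot: [0.001, 0.999, 0.041, 0.001]
contact_force: [-1.2, -2.7, 5.6]
width: 0.213
grasp_force: 30.0
```

```bash
python3 -c "
from workcell import *
from h import *
st(read_state())"
```

```text
t 14.95 rail xyz mm [ 596.92 -134.35  126.77] F [-1.4 -2.6  5.6] yaw 4.74044162582829 tilt [ 0.09 -0.08] moment [-1.05  0.42 -0.05]
```

Emit:
{"api": "arm_command", "payload": {
  "plan": [
    {"travel": [0,-0.03,0],"turn": [0,0,0],"claw": 1},
    {"travel": [0,0,0],"turn": [0,0,0],"claw": 1}
  ]
}}

```text
time: 15.2
eef_pos: [0.6059, -0.085, 0.1268]
ee_rot: [0.001, 0.999, 0.041, 0.001]
contact_force: [-0.7, -4.8, 5.8]
width: 0.213
grasp_force: 30.0
```

```bash
python3 -c "
from workcell import *
from h import *
st(read_state())"
```

```text
t 15.2 rail xyz mm [ 596.86 -134.36  126.76] F [-1.1 -4.7  5.8] yaw 4.724498843852326 tilt [ 0.1 -0.1] moment [-1.21  0.33  0.02]
```

Emit:
{"api": "arm_command", "payload": {
  "plan": [
    {"travel": [0,0,0.2],"turn": [0,0,0],"claw": 1},
    {"travel": [0,0,0.2],"turn": [0,0,0],"claw": 1}
  ]
}}

```text
time: 15.45
eef_pos: [0.6065, -0.0849, 0.1236]
ee_rot: [0.001, 0.999, 0.041, 0.002]
contact_force: [-1.4, -3.8, 13.4]
width: 0.214
grasp_force: 30.0
```

```bash
python3 -c "
from workcell import *
from h import *
st(read_state())"
```

```text
t 15.45 rail xyz mm [ 597.54 -134.34  123.56] F [-1.7 -3.6 13.4] yaw 4.72668502457694 tilt [ 0.19 -0.1 ] moment [-1.07  0.47  0.03]
```

Emit:
{"api": "arm_command", "payload": {
  "plan": [
    {"travel": [0,-0.05,0],"turn": [0,0,0],"claw": 1},
    {"travel": [0,0,0.2],"turn": [0,0,0],"claw": 1},
    {"travel": [0,0,0.2],"turn": [0,0,0],"claw": 1}
  ]
}}

```text
time: 15.82
eef_pos: [0.607, -0.0848, 0.1197]
ee_rot: [0.001, 0.999, 0.041, 0.002]
contact_force: [-1.1, -6.0, 12.3]
width: 0.216
grasp_force: 30.0
```

```bash
python3 -c "
from workcell import *
from h import *
st(read_state())"
```

```text
t 15.825 rail xyz mm [ 598.02 -134.3   119.72] F [-1.6 -5.9 12.3] yaw 4.712282476459616 tilt [ 0.25 -0.12] moment [-1.31  0.19  0.02]
```

Emit:
{"api": "arm_command", "payload": {
  "plan": [
    {"travel": [0,0,0.2],"turn": [0,0,0],"claw": 1},
    {"travel": [0,0,0.2],"turn": [0,0,0],"claw": 1}
  ]
}}

```text
time: 16.08
eef_pos: [0.6072, -0.0848, 0.1157]
ee_rot: [0.001, 0.999, 0.041, 0.002]
contact_force: [0.7, -5.6, 8.5]
width: 0.214
grasp_force: 30.0
```

```bash
python3 -c "
from workcell import *
from h import *
st(read_state())"
```

```text
t 16.075 rail xyz mm [ 598.23 -134.31  115.67] F [ 0.2 -5.6  8.5] yaw 4.709131292667457 tilt [ 0.28 -0.12] moment [-1.3  -0.16  0.01]
```

Emit:
{"api": "arm_command", "payload": {
  "plan": [
    {"travel": [0,0,0.3],"turn": [0,0,0],"claw": 1},
    {"travel": [0,0,0.3],"turn": [0,0,0],"claw": 1},
    {"travel": [0,0,0.3],"turn": [0,0,0],"claw": 1},
    {"travel": [0,0,0.3],"turn": [0,0,0],"claw": 1}
  ]
}}

```text
time: 16.58
eef_pos: [0.6064, -0.0849, 0.1025]
ee_rot: [0.001, 0.999, 0.041, 0.001]
contact_force: [0.1, -7.2, 3.2]
width: 0.214
grasp_force: 30.0
```

Emit:
{"api": "arm_command", "payload": {
  "plan": [
    {"travel": [0,0,0.2],"turn": [0,0,0],"claw": 1},
    {"travel": [0,0,0.1],"turn": [0,0,0],"claw": 1},
    {"travel": [0,0,0.06],"turn": [0,0,0],"claw": 1},
    {"travel": [0,0,0],"turn": [0,0,0],"claw": 1}
  ]
}}

```text
time: 17.08
eef_pos: [0.6064, -0.0849, 0.1004]
ee_rot: [0.001, 0.999, 0.041, 0.002]
contact_force: [-2.4, -5.5, 18.7]
width: 0.212
grasp_force: 30.0
```

```bash
python3 -c "
from workcell import *
from h import *
st(read_state())"
```

```text
t 17.075 rail xyz mm [ 597.42 -134.29  100.42] F [-2.9 -5.3 18.7] yaw 4.706712598723198 tilt [ 0.18 -0.12] moment [-1.37  0.88  0.05]
```

Gap 2 is set: y held at -134.3 with the arm carrying about 5.5 N. Relieve the bias, lift, and go to gap 3.

Emit:
{"api": "arm_command", "payload": {
  "plan": [
    {"travel": [0,0.05,-0.1],"turn": [0,0,0],"claw": 1},
    {"travel": [0,0.05,-0.4],"turn": [0,0,0],"claw": 1},
    {"travel": [0,0,-2],"turn": [0,0,0],"claw": 1},
    {"travel": [0,0,-3],"turn": [0,0,0],"claw": 1},
    {"travel": [0,0,-4],"turn": [0,0,0],"claw": 1}
  ]
}}

```text
time: 17.7
eef_pos: [0.6044, -0.083, 0.1929]
ee_rot: [-0.001, 0.999, 0.042, -0.002]
contact_force: [0.9, 0.3, -4.6]
width: 0.213
grasp_force: 30.0
```

Emit:
{"api": "arm_command", "payload": {
  "plan": [
    {"travel": [0,-2,0],"turn": [0,0,0],"claw": 1},
    {"travel": [0,-2,0],"turn": [0,0,0],"claw": 1},
    {"travel": [0,-1.7,0],"turn": [0,0,0],"claw": 1},
    {"travel": [0,0,0],"turn": [0,0,0],"claw": 1},
    {"travel": [0,0,0],"turn": [0,0,0],"claw": 1}
  ]
}}

```text
time: 18.32
eef_pos: [0.6004, -0.0273, 0.1926]
ee_rot: [0.0, 0.999, 0.042, -0.001]
contact_force: [-0.3, -0.8, -4.8]
width: 0.211
grasp_force: 30.0
```

Run:
```python
from workcell import *
from row import *
s=read_state();c=read_camera("wrist");st(s)
o,_,_=row(s,c);print(np.round(o*1e3,1))
```

```text
t 18.325 rail xyz mm [596.13 -76.37 192.59] F [-0.3 -0.7 -4.8] yaw 4.804750589107634 tilt [-0.06 -0.03] moment [0.02 0.02 0.01]
[[-220.  -199.   560.8  630.9   67.5]
 [-180.  -143.   562.6  628.9   67. ]
 [-124.   -88.   562.5  628.9   67.2]
 [ -73.   -36.   562.6  628.9   67.1]]
```

Emit:
{"api": "arm_command", "payload": {
  "plan": [
    {"travel": [0,0,2],"turn": [0,0,0],"claw": 1},
    {"travel": [0,0,2],"turn": [0,0,0],"claw": 1},
    {"travel": [0,0.1,1.2],"turn": [0,0,0],"claw": 1},
    {"travel": [0,0.05,0],"turn": [0,0,0],"claw": 1},
    {"travel": [0,0,0],"turn": [0,0,0],"claw": 1}
  ]
}}

```text
time: 19.0
eef_pos: [0.6011, -0.0288, 0.1417]
ee_rot: [0.0, 0.999, 0.042, 0.0]
contact_force: [-0.9, 0.1, -3.2]
width: 0.211
grasp_force: 30.0
```

Emit:
{"api": "arm_command", "payload": {
  "plan": [
    {"travel": [0,0.03,0],"turn": [0,0,0],"claw": 1},
    {"travel": [0,0,0],"turn": [0,0,0],"claw": 1}
  ]
}}

```text
time: 19.25
eef_pos: [0.601, -0.0287, 0.1417]
ee_rot: [0.0, 0.999, 0.042, 0.0]
contact_force: [-0.7, -0.3, -3.5]
width: 0.212
grasp_force: 30.0
```

Emit:
{"api": "arm_command", "payload": {
  "plan": [
    {"travel": [0,0.03,0],"turn": [0,0,0],"claw": 1},
    {"travel": [0,0,0],"turn": [0,0,0],"claw": 1}
  ]
}}

```text
time: 19.5
eef_pos: [0.6008, -0.029, 0.1413]
ee_rot: [0.0, 0.999, 0.042, 0.0]
contact_force: [-0.2, 0.6, -3.4]
width: 0.214
grasp_force: 30.0
```

```bash
python3 -c "
from workcell import *
from h import *
st(read_state())"
```

```text
t 19.5 rail xyz mm [596.38 -78.16 141.29] F [-0.1  0.6 -3.4] yaw 4.804375380848245 tilt [ 0. -0.] moment [ 0.01 -0.03 -0.05]
```

Emit:
{"api": "arm_command", "payload": {
  "plan": [
    {"travel": [0,0.02,0],"turn": [0,0,0],"claw": 1},
    {"travel": [0,0,0],"turn": [0,0,0],"claw": 1}
  ]
}}

```text
time: 19.75
eef_pos: [0.6008, -0.0292, 0.1412]
ee_rot: [0.0, 0.999, 0.042, -0.0]
contact_force: [-0.1, -0.0, -4.5]
width: 0.218
grasp_force: 30.0
```

Emit:
{"api": "arm_command", "payload": {
  "plan": [
    {"travel": [0,0.02,0],"turn": [0,0,0],"claw": 1},
    {"travel": [0,0,0],"turn": [0,0,0],"claw": 1}
  ]
}}

```text
time: 20.0
eef_pos: [0.6008, -0.0293, 0.1412]
ee_rot: [-0.0, 0.999, 0.042, -0.0]
contact_force: [-0.6, -0.0, -3.8]
width: 0.215
grasp_force: 30.0
```

```bash
python3 -c "
from workcell import *
from h import *
st(read_state())"
```

```text
t 20.0 rail xyz mm [596.37 -78.44 141.16] F [-0.6  0.  -3.8] yaw 4.803978936255323 tilt [-0.    0.01] moment [ 0.15  0.05 -0.02]
```

Contact at about -78.4. For gap 3 I add outward bias step by step while pressing, aiming for about -8 N of net lateral force.

Emit:
{"api": "arm_command", "payload": {
  "plan": [
    {"travel": [0,-0.17,0.2],"turn": [0,0,0],"claw": 1},
    {"travel": [0,0,0.3],"turn": [0,0,0],"claw": 1},
    {"travel": [0,0,0.3],"turn": [0,0,0],"claw": 1},
    {"travel": [0,-0.03,0.2],"turn": [0,0,0],"claw": 1}
  ]
}}

```text
time: 20.5
eef_pos: [0.6005, -0.0275, 0.1308]
ee_rot: [0.0, 0.999, 0.042, -0.0]
contact_force: [-0.3, -0.3, -4.1]
width: 0.215
grasp_force: 30.0
```

Emit:
{"api": "arm_command", "payload": {
  "plan": [
    {"travel": [0,-0.05,0.2],"turn": [0,0,0],"claw": 1},
    {"travel": [0,-0.05,0.1],"turn": [0,0,0],"claw": 1}
  ]
}}

```text
time: 20.75
eef_pos: [0.6006, -0.0269, 0.1282]
ee_rot: [0.0, 0.999, 0.042, 0.0]
contact_force: [-0.1, -2.1, -0.8]
width: 0.213
grasp_force: 30.0
```

```bash
python3 -c "
from workcell import *
from h import *
st(read_state())"
```

```text
t 20.75 rail xyz mm [596.41 -75.99 128.23] F [-0.3 -2.1 -0.8] yaw 4.789436480847484 tilt [ 0.01 -0.03] moment [-0.69  0.14 -0.02]
```

Emit:
{"api": "arm_command", "payload": {
  "plan": [
    {"travel": [0,0,0.2],"turn": [0,0,0],"claw": 1},
    {"travel": [0,0,0.2],"turn": [0,0,0],"claw": 1}
  ]
}}

```text
time: 21.0
eef_pos: [0.6013, -0.0281, 0.1251]
ee_rot: [0.001, 0.999, 0.041, 0.001]
contact_force: [-1.2, -7.5, 9.0]
width: 0.213
grasp_force: 30.0
```

```bash
python3 -c "
from workcell import *
from h import *
st(read_state())"
```

```text
t 21.0 rail xyz mm [597.01 -77.31 125.08] F [-1.8 -7.4  9. ] yaw 4.734981904834532 tilt [ 0.11 -0.09] moment [-1.96  0.18 -0.01]
```

Emit:
{"api": "arm_command", "payload": {
  "plan": [
    {"travel": [0,0,0.2],"turn": [0,0,0],"claw": 1},
    {"travel": [0,0,0.1],"turn": [0,0,0],"claw": 1}
  ]
}}

```text
time: 21.25
eef_pos: [0.6018, -0.0289, 0.1231]
ee_rot: [0.001, 0.999, 0.041, 0.002]
contact_force: [-3.1, -7.8, 22.5]
width: 0.211
grasp_force: 30.0
```

```bash
python3 -c "
from workcell import *
from h import *
st(read_state())"
```

```text
t 21.25 rail xyz mm [597.41 -78.15 123.07] F [-3.8 -7.5 22.5] yaw 4.686198928484601 tilt [ 0.18 -0.13] moment [-2.04  0.91  0.03]
```

Emit:
{"api": "arm_command", "payload": {
  "plan": [
    {"travel": [0,0,0.2],"turn": [0,0,0],"claw": 1},
    {"travel": [0,0,0.2],"turn": [0,0,0],"claw": 1}
  ]
}}

```text
time: 21.5
eef_pos: [0.6024, -0.0289, 0.1197]
ee_rot: [0.001, 0.999, 0.041, 0.002]
contact_force: [-3.8, -7.4, 22.0]
width: 0.209
grasp_force: 30.0
```

```bash
python3 -c "
from workcell import *
from h import *
st(read_state())"
```

```text
t 21.5 rail xyz mm [597.97 -78.14 119.71] F [-4.4 -7.1 22. ] yaw 4.685365922105022 tilt [ 0.27 -0.12] moment [-1.95  0.63  0.02]
```

Emit:
{"api": "arm_command", "payload": {
  "plan": [
    {"travel": [0,0,0.2],"turn": [0,0,0],"claw": 1},
    {"travel": [0,0,0.2],"turn": [0,0,0],"claw": 1}
  ]
}}

```text
time: 21.75
eef_pos: [0.6028, -0.0289, 0.1157]
ee_rot: [0.001, 0.999, 0.041, 0.003]
contact_force: [0.3, -7.9, 16.2]
width: 0.215
grasp_force: 30.0
```

```bash
python3 -c "
from workcell import *
from h import *
st(read_state())"
```

```text
t 21.75 rail xyz mm [598.43 -78.15 115.73] F [-0.4 -7.9 16.2] yaw 4.68646924305732 tilt [ 0.32 -0.12] moment [-1.93  0.1   0.03]
```

Emit:
{"api": "arm_command", "payload": {
  "plan": [
    {"travel": [0,0,0.3],"turn": [0,0,0],"claw": 1},
    {"travel": [0,0,0.3],"turn": [0,0,0],"claw": 1},
    {"travel": [0,0,0.3],"turn": [0,0,0],"claw": 1},
    {"travel": [0,0,0.3],"turn": [0,0,0],"claw": 1}
  ]
}}

```text
time: 22.25
eef_pos: [0.6022, -0.0289, 0.1023]
ee_rot: [0.001, 0.999, 0.041, 0.002]
contact_force: [2.0, -8.3, 7.1]
width: 0.213
grasp_force: 30.0
```

Emit:
{"api": "arm_command", "payload": {
  "plan": [
    {"travel": [0,0,0.2],"turn": [0,0,0],"claw": 1},
    {"travel": [0,0,0.1],"turn": [0,0,0],"claw": 1},
    {"travel": [0,0,0.06],"turn": [0,0,0],"claw": 1},
    {"travel": [0,0,0],"turn": [0,0,0],"claw": 1}
  ]
}}

```text
time: 22.75
eef_pos: [0.6022, -0.0289, 0.1004]
ee_rot: [0.001, 0.999, 0.041, 0.002]
contact_force: [-4.3, -8.1, 24.9]
width: 0.211
grasp_force: 30.0
```

```bash
python3 -c "
from workcell import *
from h import *
st(read_state())"
```

```text
t 22.75 rail xyz mm [597.82 -78.16 100.4 ] F [-5.  -7.7 24.9] yaw 4.67858465189284 tilt [ 0.25 -0.12] moment [-2.04  0.97  0.02]
```

Bottomed in gap 3. Unload, then release gently.

Emit:
{"api": "arm_command", "payload": {
  "plan": [
    {"travel": [0,0.06,-0.1],"turn": [0,0,0],"claw": 1},
    {"travel": [0,0.06,-0.06],"turn": [0,0,0],"claw": 1},
    {"travel": [0,0,0],"turn": [0,0,0],"claw": 1}
  ]
}}

```text
time: 23.12
eef_pos: [0.6022, -0.029, 0.1005]
ee_rot: [0.001, 0.999, 0.041, 0.002]
contact_force: [-0.3, -5.3, 9.8]
width: 0.211
grasp_force: 30.0
```

```bash
python3 -c "
from workcell import *
from h import *
st(read_state())"
```

```text
t 23.125 rail xyz mm [597.78 -78.22 100.51] F [-0.7 -5.3  9.8] yaw 4.730498020221192 tilt [ 0.2  -0.06] moment [-1.5  -0.05 -0.03]
```

Emit:
{"api": "arm_command", "payload": {
  "plan": [
    {"travel": [0,0.06,-0.05],"turn": [0,0,0],"claw": 1},
    {"travel": [0,0.06,-0.05],"turn": [0,0,0],"claw": 1},
    {"travel": [0,0,0],"turn": [0,0,0],"claw": 1}
  ]
}}

```text
time: 23.5
eef_pos: [0.602, -0.0291, 0.1006]
ee_rot: [0.0, 0.999, 0.042, 0.001]
contact_force: [3.5, -3.8, 2.3]
width: 0.217
grasp_force: 30.0
```

```bash
python3 -c "
from workcell import *
from h import *
st(read_state())"
```

```text
t 23.5 rail xyz mm [597.64 -78.34 100.56] F [ 3.2 -4.1  2.3] yaw 4.785294486690233 tilt [ 0.15 -0.01] moment [-1.06 -1.   -0.  ]
```

Emit:
{"api": "arm_command", "payload": {
  "plan": [
    {"travel": [0.05,0.06,0],"turn": [0,0,0],"claw": 1},
    {"travel": [0.05,0.05,0],"turn": [0,0,0],"claw": 1},
    {"travel": [0,0,0],"turn": [0,0,0],"claw": 1}
  ]
}}

```text
time: 23.88
eef_pos: [0.6022, -0.0292, 0.1006]
ee_rot: [-0.0, 0.999, 0.042, 0.0]
contact_force: [2.9, -1.4, 6.3]
width: 0.215
grasp_force: 30.0
```

```bash
python3 -c "
from workcell import *
from h import *
st(read_state())"
```

```text
t 23.875 rail xyz mm [597.83 -78.41 100.56] F [ 2.8 -1.7  6.3] yaw 4.833645422470843 tilt [0.04 0.04] moment [-0.45 -0.47 -0.03]
```

Emit:
{"api": "arm_command", "payload": {
  "plan": [
    {"travel": [0,0,0],"turn": [0,0,0],"claw": 0.7},
    {"travel": [0,0,0],"turn": [0,0,0],"claw": 0.65},
    {"travel": [0,0,0],"turn": [0,0,0],"claw": 0.55},
    {"travel": [0,0,0],"turn": [0,0,0],"claw": 0.55}
  ]
}}

```text
time: 24.38
eef_pos: [0.6016, -0.0297, 0.1]
ee_rot: [-0.0, 0.999, 0.042, -0.0]
contact_force: [-0.2, -0.3, 0.2]
width: 0.443
grasp_force: 0.0
```

Emit:
{"api": "arm_command", "payload": {
  "plan": [
    {"travel": [0,0,-0.5],"turn": [0,0,0],"claw": 0.55},
    {"travel": [0,0,-1.5],"turn": [0,0,0],"claw": 0.55},
    {"travel": [0,0,-3],"turn": [0,0,0],"claw": 0.55},
    {"travel": [0,0,-5],"turn": [0,0,0],"claw": 0.55},
    {"travel": [0,0,-4],"turn": [0,0,0],"claw": 0.55}
  ]
}}

```text
time: 25.0
eef_pos: [0.602, -0.0299, 0.2432]
ee_rot: [0.0, 0.999, 0.042, 0.001]
contact_force: [0.7, 0.1, -0.7]
width: 0.451
grasp_force: 0.0
```

Emit:
{"api": "arm_command", "payload": {
  "plan": [
    {"travel": [-4,0,0],"turn": [0,0,0],"claw": 0.55},
    {"travel": [-4,0,0],"turn": [0,0,0],"claw": 0.55},
    {"travel": [0,0,0],"turn": [0,0,0],"claw": 0.55},
    {"travel": [0,0,0],"turn": [0,0,0],"claw": 0.55}
  ]
}}

```text
time: 25.5
eef_pos: [0.5232, -0.0364, 0.2413]
ee_rot: [-0.0, 0.999, 0.042, 0.001]
contact_force: [1.0, -1.2, -0.5]
width: 0.452
grasp_force: 0.0
```

Run:
```python
from workcell import *
from row import *
s=read_state();c=read_camera("wrist");st(s);print(s["width"])
o,ex,ey=row(s,c);print(np.round(o*1e3,1))
R,t=wristRt(c,s);w=cloud(c,R,t).reshape(-1,3)
q=w[(w[:,2]>.11)&(w[:,2]<.145)&(abs(w[:,0]-.602)<.06)&(abs(w[:,1]+.029)<.05)]
print(len(q),np.median(q[:,2]),cv2.minAreaRect(np.stack([q[:,:2]@ex,q[:,:2]@ey],1).astype(np.float32)*1000))
cv2.imwrite("pics/end.png",c["pixels"][:,:,::-1])
```

```text
t 25.5 rail xyz mm [518.41 -79.19 241.29] F [ 0.9 -1.2 -0.5] yaw 4.804416167241765 tilt [0.13 0.01] moment [ 0.02 -0.06  0.04]
0.4519717035434828
[[-220.  -199.   560.9  630.2   67.6]
 [-180.  -143.   562.7  628.2   67.1]
 [-124.   -90.   562.6  628.9   67.3]
 [ -66.   -32.   563.5  628.8   67.3]]
1792 0.1293892731700631 ((597.0991821289062, -77.93701171875), (19.493812561035156, 49.849613189697266), 89.70623779296875)
```

View pics/end.png

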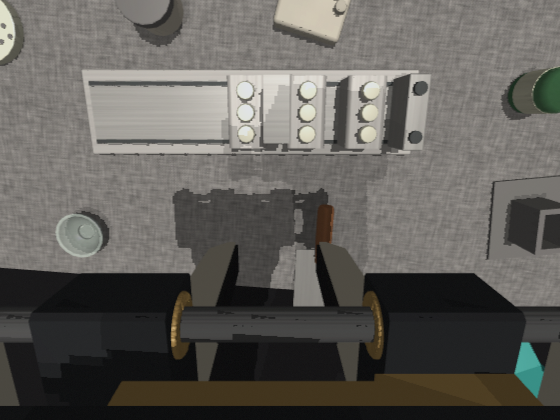

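The last picture shows the gauge standing between holders 2 and 3 at (277,110). Its top is at z = 129.4 mm (fully down at 130), and the rest of the bench in view is undisturbed. Handing in.

```bash
python3 -c "
from workcell import *
print(sign_off())"
```

```text
the job is handed in; nothing more can be done
None
```

The three holders are set about 20 mm apart (measured to roughly 1 mm), the gauge is released and standing fully down in the last gap, and the job was handed in at about 25.5 s; no verdict was returned.

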